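# Seat the diffuser tray and lock it with the clamp knob

## Task

Push the light unit's open diffuser tray fully home until it clicks into its catch, then turn the wing knob on top of the unit clockwise until it comes up tight and give it about an eighth of a turn more, so the tray is locked. Leave all the other things on the bench where they are.

Things in the scene. Friction and masses are not known exactly. Their poses are not given: they have to be found in the camera images.
- unit: the light unit: grey metal box fixed to the bench, 180 (x) by 200 (y) by 62 mm high, its position and yaw vary; origin: centre of its underside; its +x points from the tray front to the back, so the tray goes home along +x and stands open along -x. The wing knob stands at the centre of its top; a loose lens cap lies on a rear corner of the top
- tray_pull (a point): centre of the outer face of the tray's black pull rib (rib: 12 mm wide, 36 mm tall, from 16 to 52 mm above the bench, 20 mm proud of the 178 mm wide, 8 mm thick aluminium tray front; this point is 36 mm above the bench). It moves with the tray; with the tray home it lies 118 mm from the unit's origin towards the unit's -x
- tray (a joint): how far the diffuser tray stands open, m: 0 fully home against its stop, 0.045 to 0.070 at the start. It slides with about 1 N of friction; over the last centimetre a sprung catch resists with about 3 to 4 N, then holds the tray home; beyond that is a rigid stop
- knob_grip (a point): middle of the black wing knob, on its upright axis, 86 mm above the bench (24 mm above the unit's top). The wing is a flat upright bar 54 mm long (along this point's x), 13 mm thick (along its y) and 24 mm tall (74 to 98 mm above the bench), with flat sides for two fingers; below it only a round stem of 13 mm diameter and a 32 mm steel boss 4 mm high. Its rotation turns with the knob
- screw (a joint): how far the clamp screw is from tight, rad: negative while loose (-1.5 to -0.5 at the start), grows as the knob is turned clockwise seen from above, and stops at 0 where the knob comes up tight. Turning takes only about 0.04 N m until then; turned anticlockwise it simply loosens again
- bite (a joint): extra turn of the knob beyond the point where it came up tight, rad: 0 until then; it grows clockwise and needs about 0.3 N m at once, rising to about 0.4 N m at an eighth of a turn (0.785 rad). It stays where it is left; an extra turn once given cannot be taken back by turning anticlockwise, which only moves the screw. The load is felt while turning, and stays felt on stopping if turned slowly in small steps; stopping from a brisk turn lets it relax
- tape_roll: bystander, not to be moved: cardboard ring of tape, 68 mm across, 19 mm high, lying beside the light unit; origin: centre of its underside
- spring_clamp: bystander, not to be moved: small black spring clamp, about 85 mm long and 55 mm wide, 18 mm high, lying beside the light unit; origin: centre of its underside
- lens_cap: bystander, not to be moved: black lens cap, 42 mm across, 9 mm thick, lying on a rear corner of the light unit's top; origin: centre of its underside
- lens: bystander, not to be moved: black camera lens standing on the bench, 66 mm across, 66 mm high; origin: centre of its underside
- mug: bystander, not to be moved: white mug, 80 mm across, 90 mm high; origin: centre of its underside
- screwdriver: bystander, not to be moved: screwdriver lying on the bench; origin under its middle
- clay_jar: bystander, not to be moved: lidded jar, 60 mm across, 70 mm high; origin: centre of its underside

How it is judged:
By the outcome, as a careful person would: the job done as asked, in the order asked, and still so for the second after the job is handed in, with the robot touching nothing.
It also fails if it takes over 64 s, if anything falls off the work surface, if the arm or the gripper's body presses on something with over 40 N, if the wrist force passes 120 N, or if a joint passes its speed limit or range.

## Robot

A 7-joint arm with a two-finger parallel gripper is mounted at the origin on the work surface. World frame = base frame: x ahead of the robot, y to its left, z up, the work surface at z = 0. Lengths are in mm, angles in rad, forces in N, time in s.
With the tool pointing down it reaches from about 425 to 950 mm from the base axis. Payload 16.7 kg.
Tool frame: the origin (TCP) lies on the centre line of the jaws, within the pads' length; the fingertips stand ctrl.finger_overhang ahead of it and the grasp point (between the pads) lies 3 mm ahead of it (ctrl.finger_overhang is the distance from the TCP to the fingertips, in mm); z points along the fingers, x is the direction in which the jaws open and shut, and the axes are right-handed (so a half turn about z gives the same grasp; the last joint's range is limited). The gripper opens to 94 mm and grips with 3 to 60 N. Pads are 16 mm wide; open, the fingers measure 119 mm over their backs; the gripper's body (75 mm by 177 mm) begins 78 mm behind the grasp point.
Start: joints at [-1.403, 0.426, 0.074, 1.606, -0.034, 1.111, -0.067], TCP at [210.285, 641.37, 227.467] pointing down, gripper open.
Joint ranges: [-2.85, 2.85], [-0.5, 2.14], [-1.23, 1.37], [0.21, 2.46], [-1.02, 4.16], [0.16, 2.05], [-2.73, 2.73]. Speed limits (rad/s): [1.89, 1.89, 2.39, 2.39, 3.01, 3.01, 3.01].

## Interface

Orientations are given as a unit quaternion [w, x, y, z].
In Python, from bench import ctrl gives the robot as it stands.
- The arm moves only by the tool servo_tool, never from a script. Its argument "steps" is text: rows parted by semicolons, each of 7 numbers parted by spaces: the shift along the tool's x, y, z in m, then the turn, a rotation vector about the tool's x, y, z in degrees, then the finger opening in m, from 0 to 0.094. In form: tx ty tz ax ay az claw; .... A call has 1 to 5 rows; each row shifts and turns the commanded pose from where the row before left it, along the tool's axes as they then stand; what a row does not reach is not made up. A row lasts 1/8 s, in which the tool goes at most 62.5 mm and 10.7 degrees, less where a joint would pass 70% of its speed; a pose out of reach is approached as far as the arm can. A call is refused whole if a number of a shift passes 0.0625 or a number of a turn 10.7, either way. A call with a gripper value outside its range is refused whole. The fingers move at their own pace and stop on an object; "grip_force" is the grip in N (left out, the last holds). Time passes only in rows, so rows that do not move let the fingers close. It gives the time, the measured TCP pose, the force and the opening at its end, in the units of the state.
- ctrl.observe(): the state, without advancing time (a new reading comes with each control period).
- ctrl.get_image(name): name is "scene" or "side" or "wrist"; returns the picture (480x640x3 uint8, red, green, blue); there is no depth.
- ctrl.camera_model(name): a dict with "fx", "fy", "cx", "cy" (pixels), "view" (4x4, takes a point from world to camera coordinates). Camera axes: x right, y up, looking along -z (the intrinsics and any distortion apply to the point x, -y, -z); pixel columns grow to the right and rows downward; lengths in mm; the calibration is good to about 2 mm. The wrist camera is an equidistant fisheye: a pixel r from the principal point sees the ray r / f radians off the axis. A picture is of the moment at which its call begins: read the wrist's pose just before it. camera_model takes no time and is no camera call; for the wrist camera it gives the pose at the moment of the call.
- ctrl.sign_off(): hands the job in, once; it reports no verdict.
The state is a dict: "time": time; "joints": joint angles; "qvel": joint speeds; "effort": joint torques, N m; "tool_pos": TCP position; "tcp_rot": TCP orientation; "wrist_force": force on the tool from outside, world axes, zero at the start; "moment": the same for the moment, N m; "grip_width": opening from 0.0 (shut) to 1.0 (fully open).
Only numpy, scipy, OpenCV 4.12 (cv2) and the standard library are available. Lean on these libraries where they do the work, as an engineer would, in place of code of your own. Each camera call takes 0.05 s, during which the arm holds its last target.

## Working session

There is one attempt and no reset: what is moved stays moved. The work goes in short steps, Python scripts to look and compute and a tool call to move; the robot and the scene stay as the last step left them, time stands still between calls to the robot, and variables do not carry over. Pictures are saved under pics/ and viewed, and the job is handed in when it is done.

Besides the shell and the picture viewer there is one more tool, called as a command line: name --argument value ..., lists and objects as JSON in quotes. servo_tool: Moves the arm, as the interface text tells. Its arguments: {"type":"object","properties":{"steps":{"type":"string"},"grip_force":{"type":"number"}},"required":["steps"]}

```bash
mkdir -p pics; ls; python3 - <<'E'
from bench import ctrl
import cv2
s=ctrl.observe()
print(s, ctrl.finger_overhang)
for n in ["scene","side","wrist"]:
    m=ctrl.camera_model(n); print(n,m)
    cv2.imwrite(f"pics/{n}0.png",cv2.cvtColor(ctrl.get_image(n),cv2.COLOR_RGB2BGR))
E
```

```text
pics
{'time': 0.0, 'joints': array([-1.40348612,  0.42669185,  0.0738369 ,  1.60658617, -0.03409237,
        1.11079702, -0.06709562]), 'qvel': array([ 1.05911796e-03,  5.44673869e-05,  1.10802129e-03, -7.33266447e-04,
        1.28796129e-05,  1.49416450e-03,  5.31457977e-04]), 'effort': array([ 3.50288465e-04, -9.35817003e+01,  3.66776884e+00, -4.54197693e+01,
       -4.86565847e-02,  2.00304383e-02,  1.65779311e-04]), 'tool_pos': array([210.18372418, 641.02301036, 226.81115743]), 'tcp_rot': array([ 3.93802251e-04,  8.09798307e-01,  5.86708043e-01, -4.68201808e-04]), 'wrist_force': array([ 0.30486628, -0.29672652,  0.17641881]), 'moment': array([-0.04824329,  0.05184479,  0.02391439]), 'grip_width': 0.9992154216794475} 22.0
scene {'fx': 529.626185300483, 'fy': 529.626185300483, 'cx': 304.3166638441365, 'cy': 232.37169794311458, 'view': array([[-2.43854110e-01,  9.69751173e-01,  1.08552515e-02,
         1.25425661e+02],
       [-6.36207022e-01, -1.68408938e-01,  7.52913710e-01,
         2.54945877e+02],
       [ 7.31967075e-01,  1.76694915e-01,  6.58029717e-01,
        -1.71882603e+0
[... 309 characters left out ...]
16e-01,  7.02889446e-01,  6.40600970e-01,
        -2.15125603e+02],
       [-2.73060097e-01, -5.79629180e-01,  7.67768322e-01,
        -1.30232339e+03],
       [ 0.00000000e+00,  0.00000000e+00,  0.00000000e+00,
         1.00000000e+00]])}
wrist {'fx': 371.64829954431775, 'fy': 371.64829954431775, 'cx': 318.38518838095314, 'cy': 232.72800754997073, 'view': array([[ 3.11644672e-01,  9.50198128e-01, -1.05602035e-03,
        -6.74030868e+02],
       [-9.22010022e-01,  3.02130508e-01, -2.42104680e-01,
         2.50830162e+01],
       [-2.29728358e-01,  7.64242950e-02,  9.70249560e-01,
        -3.90070144e+02],
       [ 0.00000000e+00,  0.00000000e+00,  0.00000000e+00,
         1.00000000e+00]])}
```

View pics/scene0.png

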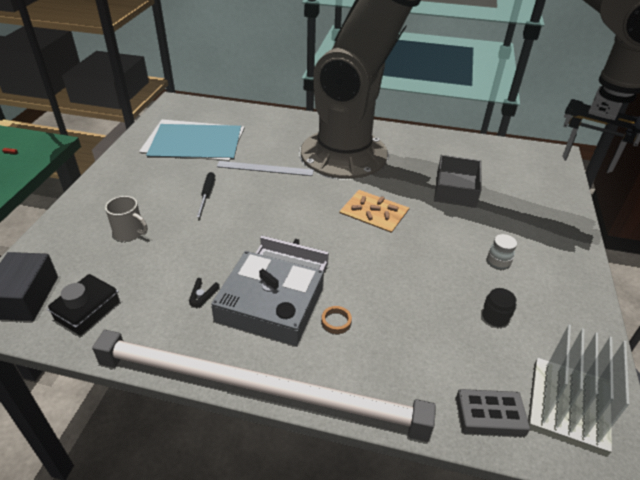

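View pics/side0.png

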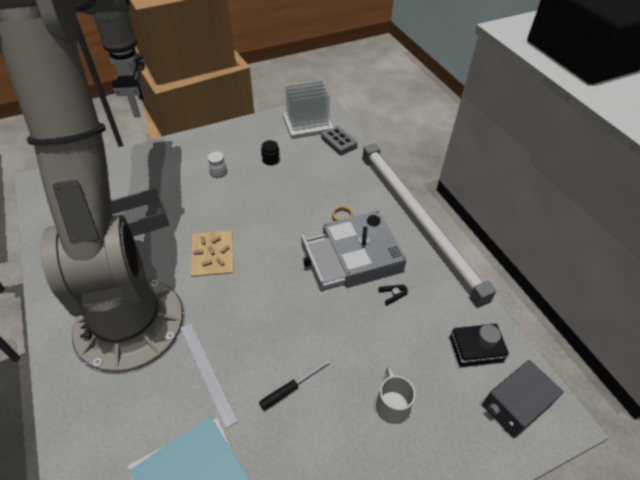

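View pics/wrist0.png

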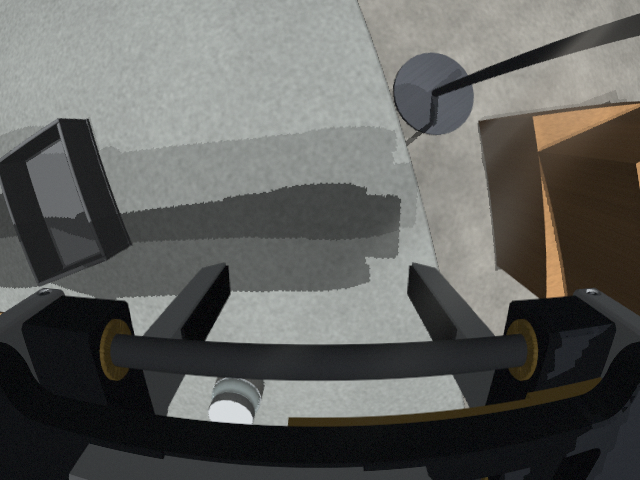

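```bash
python3 - <<'E'
import cv2
a=cv2.imread("pics/scene0.png")[225:350,180:360]
cv2.imwrite("pics/sc_crop.png",cv2.resize(a,None,fx=4.4,fy=4.4,interpolation=cv2.INTER_CUBIC))
a=cv2.imread("pics/side0.png")[195:315,290:430]
cv2.imwrite("pics/si_crop.png",cv2.resize(a,None,fx=5,fy=5,interpolation=cv2.INTER_CUBIC))
E
```

```text
(no output)
```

View pics/sc_crop.png

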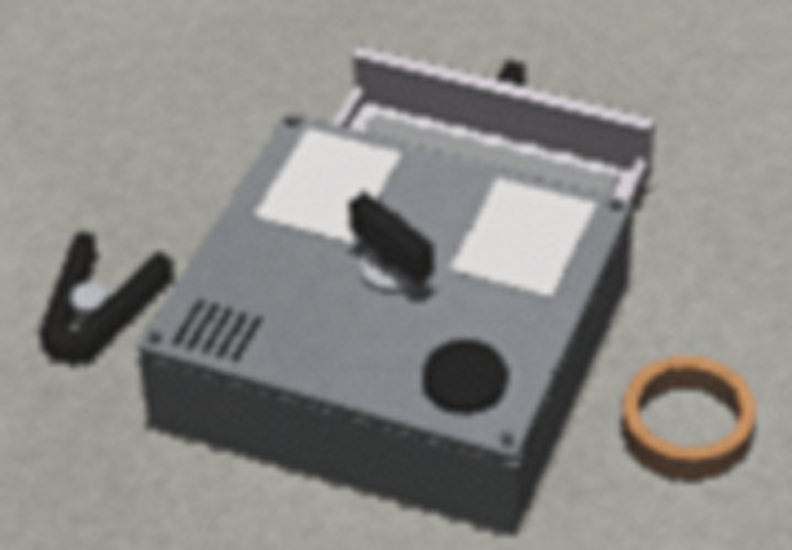

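View pics/si_crop.png

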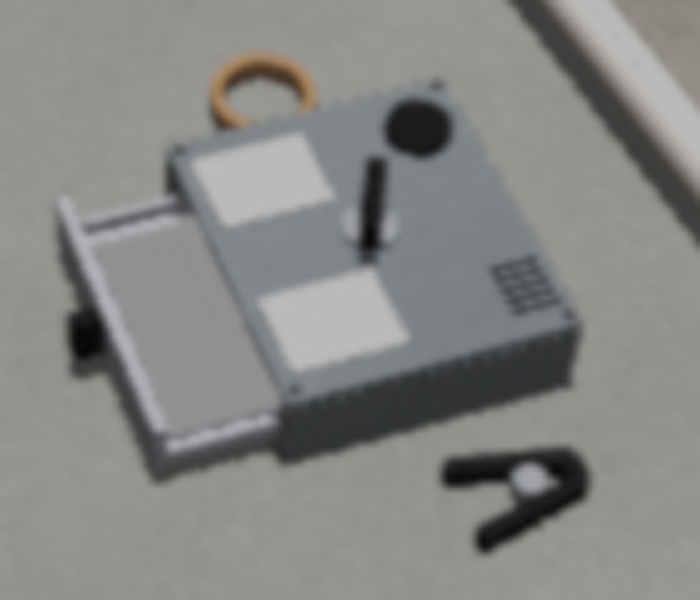

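```bash
cat > h.py <<'E'
import numpy as np, cv2
from bench import ctrl
def ray(n,u,v,m=None):
    m=m or ctrl.camera_model(n); V=np.array(m["view"])
    x=(u-m["cx"])/m["fx"]; y=(v-m["cy"])/m["fy"]
    if n=="wrist":
        r=np.hypot(x,y); k=np.sin(r)/max(r,1e-9); d=np.array([x*k,-y*k,-np.cos(r)])
    else: d=np.array([x,-y,-1.])
    R=V[:3,:3]; return -R.T@V[:3,3], R.T@d
def onz(n,u,v,z,m=None):
    o,d=ray(n,u,v,m); return o+d*(z-o[2])/d[2]
def proj(n,p,m=None):
    m=m or ctrl.camera_model(n); V=np.array(m["view"])
    c=V[:3,:3]@np.array(p)+V[:3,3]; q=np.array([c[0],-c[1],-c[2]])
    if n=="wrist":
        s=np.hypot(q[0],q[1]); t=np.arctan2(s,q[2]); x,y=q[:2]/s*t
    else: x,y=q[:2]/q[2]
    return np.array([m["cx"]+m["fx"]*x,m["cy"]+m["fy"]*y])
E
python3 - <<'E'
from h import *
np.set_printoptions(precision=1,suppress=True)
def sc(p,z):return onz("scene",180+(p[0]+.5)/4.4-.5,225+(p[1]+.5)/4.4-.5,z)
def si(p,z):return onz("side",290+(p[0]+.5)/5-.5,195+(p[1]+.5)/5-.5,z)
for nm,f,C in [("scene",sc,[(283,116),(634,205),(520,462),(142,352)]),("side",si,[(280,395),(170,148),(440,78),(582,325)])]:
    P=np.array([f(c,62) for c in C]); print(nm);print(P, P.mean(0))
    print([np.linalg.norm(P[i]-P[(i+1)%4]) for i in range(4)])
    print(np.degrees([np.arctan2(*(P[3]-P[0])[1::-1]),np.arctan2(*(P[2]-P[1])[1::-1]),np.arctan2(*(P[0]-P[1])[1::-1]),np.arctan2(*(P[3]-P[2])[1::-1])]))
print("rib", sc((513,68),52), si((85,315),52),si((70,325),52),sc((514,60),52))
print("traytop",sc((355,50),60),sc((652,124),60),si((62,200),60),si((155,470),20),)
print("wing",sc((358,198),98),sc((430,245),98),si((375,160),98),si((368,250),80))
print("cap",sc((465,375),71),"tape",sc((690,410),19),"clampL",sc((85,240),18),sc((160,260),18),sc((65,345),18))
E
```

```text
scene
[[ 580.2 -134.3   62. ]
 [ 598.    66.7   62. ]
 [ 777.8   51.6   62. ]
 [ 758.9 -145.9   62. ]] [678.7 -40.5  62. ]
[np.float64(201.80411347060576), np.float64(180.39671852213235), np.float64(198.33949635812954), np.float64(179.1106539994873)]
[ -3.7  -4.8 -95.1 -95.5]
side
[[ 577.2 -128.7   62. ]
 [ 598.4   59.8   62. ]
 [ 773.3   45.6   62. ]
 [ 753.8 -153.7   62. ]] [675.7 -44.2  62. ]
[np.float64(189.69960868517157), np.float64(175.46814484822548), np.float64(200.26833371182735), np.float64(178.3790390940326)]
[ -8.1  -4.6 -96.4 -95.6]
rib [499.2 -25.3  52. ] [505.  -27.8  52. ] [494.4 -30.9  52. ] [492.5 -26.5  52. ]
traytop [ 515.9 -113.6   60. ] [532.7  62.4  60. ] [524.3  49.8  60. ] [ 506.8 -120.2   20. ]
wing [663.8 -63.1  98. ] [686.  -18.6  98. ] [687.6 -24.6  98. ] [661.  -69.6  80. ]
cap [740.3  14.2  71. ] tape [691. 118.  19.] clampL [ 657.1 -224.    18. ] [ 660.7 -179.3   18. ] [ 729.7 -204.8   18. ]
```

servo_tool --steps "-0.035 0.048 0 0 0 0 0.02; -0.035 0.048 0 0 0 0 0; -0.035 0.048 0 0 0 0 0; -0.035 0.048 0 0 0 0 0; -0.035 0.048 0 0 0 0 0" --grip_force 30

```text
time: 0.78
tool_pos: [384.7, 398.5, 227.5]
tcp_rot: [-0.0, 0.81, 0.587, -0.0]
wrist_force: [0.1, 0.1, 0.2]
grip_width: 0.505
```

```bash
cat >> h.py <<'E'
from scipy.spatial.transform import Rotation as Ro
def st(t=None,az=None):
    s=ctrl.observe(); w,x,y,z=s["tcp_rot"]; R=Ro.from_quat([x,y,z,w]).as_matrix()
    np.set_printoptions(precision=2,suppress=True)
    a=np.degrees(np.arctan2(R[1,0],R[0,0]))
    print("t",s["time"],"pos",s["tool_pos"],"az",a,"z",R[:,2],"F",s["wrist_force"],"M",s["moment"],"g",s["grip_width"],"j1,j7",s["joints"][[0,6]])
    if t is not None: print("delta tool",R.T@(np.array(t)-s["tool_pos"]))
    if az is not None: print("turn z", (a-az+180)%360-180)
    return s,R
E
python3 -c "
from h import *
st((455,-22,180),85)"
```

```text
t 0.775 pos [384.66 398.54 227.47] az 71.84326025803257 z [-0.  0. -1.] F [0.05 0.1  0.15] M [ 0.01 -0.    0.01] g 0.5046568607841414 j1,j7 [-1.07  0.38]
delta tool [-377.69  197.89   47.44]
turn z -13.156739741967442
```

servo_tool --steps "-0.054 0.028 0 0 0 0 0; -0.054 0.028 0 0 0 0 0; -0.054 0.028 0 0 0 0 0; -0.054 0.028 0 0 0 0 0; -0.054 0.028 0 0 0 0 0"

```text
time: 1.4
tool_pos: [432.7, 98.2, 227.6]
tcp_rot: [-0.0, 0.81, 0.587, 0.0]
wrist_force: [1.0, -0.5, 0.9]
grip_width: 0.008
```

servo_tool --steps "-0.054 0.028 0 0 0 0 0; -0.054 0.028 0 0 0 0 0; 0 0 0 0 0 -6.6 0; 0 0 0 0 0 -6.6 0; 0 0 0 0 0 0 0"

```text
time: 2.02
tool_pos: [452.2, -20.1, 227.4]
tcp_rot: [-0.0, 0.737, 0.676, -0.0]
wrist_force: [-0.5, 0.7, -0.7]
grip_width: 0.002
```

```bash
python3 -c "
from h import *
st((455,-22,180),85)
for n in ['wrist','side','scene']:
    print(n,ctrl.camera_model(n)['view'].tolist() if n=='wrist' else '')
    cv2.imwrite(f'pics/{n}1.png',ctrl.get_image(n)[:,:,::-1])"
```

```text
t 2.025 pos [452.15 -20.09 227.41] az 84.99981575025062 z [-0. -0. -1.] F [-0.51  0.72 -0.72] M [-0.   -0.01  0.05] g 0.0019494040569668996 j1,j7 [-0.59  1.42]
delta tool [-1.65  3.01 47.41]
turn z -0.00018424974939534877
wrist [[0.08724436339639027, 0.9961869327109693, 0.0001270884363930146, -19.14119127692493], [-0.9666035949598072, 0.08468436265313935, -0.24188023675532072, 463.7404944220394], [-0.24096869353992237, 0.020979843134390816, 0.970306103719708, -280.57337967009425], [0.0, 0.0, 0.0, 1.0]]
side 
scene
```

View pics/wrist1.png

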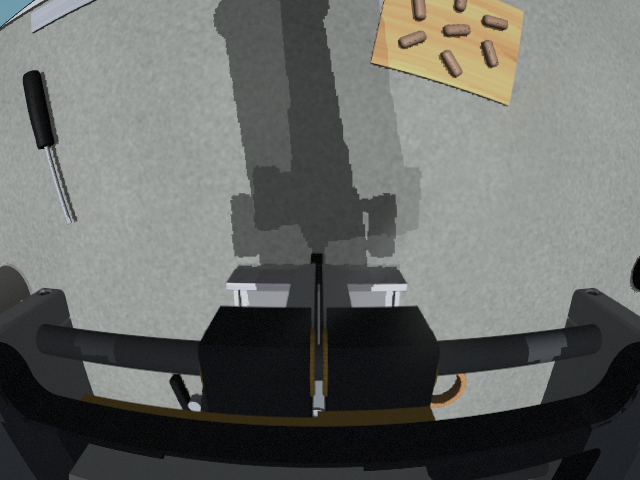

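```bash
python3 - <<'E'
from h import *
np.set_printoptions(precision=1,suppress=True)
for p in [(317,254),(311,254),(323,254)]: print("rib",onz("wrist",*p,52))
for z in (58,62): print("tray corners",onz("wrist",231,269,z),onz("wrist",404,268,z))
im=cv2.imread("pics/wrist1.png")[230:330,210:430]
cv2.imwrite("pics/w1c.png",cv2.resize(im,None,fx=3.6,fy=3.6))
E
```

```text
rib [485.3 -24.4  52. ]
rib [484.8 -30.   52. ]
rib [485.8 -18.8  52. ]
tray corners [ 491.4 -106.9   58. ] [505.   56.6  58. ]
tray corners [ 490.1 -105.8   62. ] [503.4  55.7  62. ]
```

View pics/w1c.png

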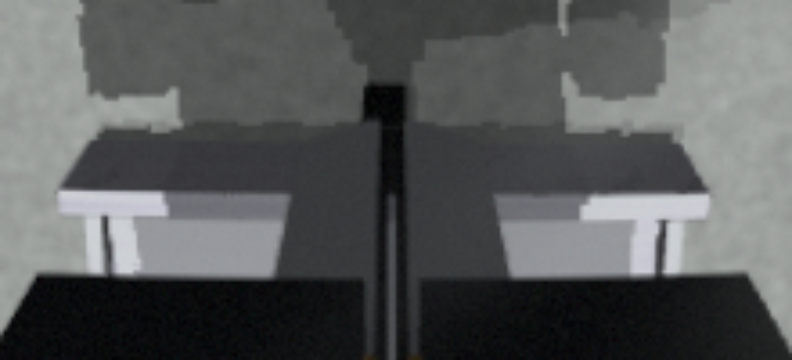

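```bash
python3 - <<'E'
from h import *
np.set_printoptions(precision=1,suppress=True)
print("rib bottom",onz("wrist",313.5,253.6,16),onz("wrist",320.5,253.6,16))
for z in (56,60): print("tray corners",onz("wrist",226,283,z),onz("wrist",407,283.6,z))
E
```

```text
rib bottom [495.7 -29.1  16. ] [496.3 -21.9  16. ]
tray corners [ 506.  -114.9   56. ] [522.1  59.8  56. ]
tray corners [ 504.5 -113.6   60. ] [520.4  58.9  60. ]
```

servo_tool --steps "-0.005 0 0.045 0 0 0 0; 0 0 0.045 0 0 0 0; 0 0 0.045 0 0 0 0; 0 0 0.044 0 0 0 0; 0 0 0 0 0 0 0"

```text
time: 2.8
tool_pos: [449.9, -25.3, 46.5]
tcp_rot: [-0.001, 0.737, 0.675, -0.003]
wrist_force: [1.0, -1.3, 0.8]
grip_width: 0.004
```

servo_tool --steps "0 0.012 0 0 0 0 0; 0 0.012 0 0 0 0 0; 0 0.006 0 0 0 0 0; 0 0.006 0 0 0 0 0; 0 0.006 0 0 0 0 0"

```text
time: 3.42
tool_pos: [493.8, -28.5, 48.6]
tcp_rot: [-0.0, 0.737, 0.676, -0.0]
wrist_force: [-1.9, -0.1, 1.2]
grip_width: 0.007
```

```bash
python3 -c "
from h import *
st((552,-30,48),85)
cv2.imwrite('pics/wrist2.png',ctrl.get_image('wrist')[:,:,::-1])
cv2.imwrite('pics/side2.png',cv2.resize(ctrl.get_image('side')[185:315,270:430,::-1],None,fx=4.5,fy=4.5))"
```

```text
t 3.425 pos [493.85 -28.52  48.62] az 85.04687576061131 z [-0.  0. -1.] F [-1.94 -0.1   1.2 ] M [0.05 0.33 0.02] g 0.006865834979279703 j1,j7 [-0.43  1.71]
delta tool [ 3.55 58.06  0.6 ]
turn z 0.04687576061132859
```

View pics/side2.png

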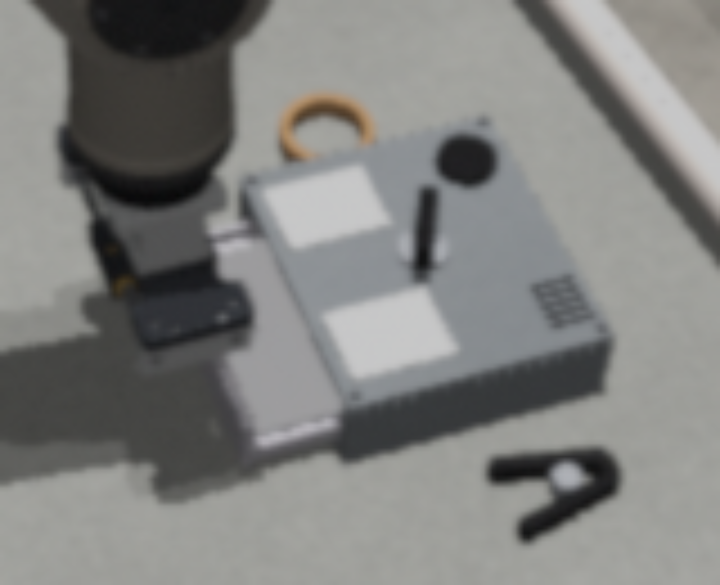

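servo_tool --steps "0 0.01 0 0 0 0 0; 0 0.01 0 0 0 0 0; 0 0.01 0 0 0 0 0; 0 0.008 0 0 0 0 0; 0 0.006 0 0 0 0 0"

```text
time: 4.15
tool_pos: [538.0, -32.5, 48.4]
tcp_rot: [0.0, 0.737, 0.676, -0.0]
wrist_force: [-1.0, -1.2, -0.1]
grip_width: 0.01
```

servo_tool --steps "0 0.002 0 0 0 0 0; 0 0.002 0 0 0 0 0; 0 0.002 0 0 0 0 0"

```text
time: 4.53
tool_pos: [542.3, -32.8, 48.3]
tcp_rot: [-0.001, 0.737, 0.676, -0.001]
wrist_force: [-6.0, 0.6, 3.0]
grip_width: 0.003
```

servo_tool --steps "0 0.002 0 0 0 0 0; 0 0.001 0 0 0 0 0; 0 0 0 0 0 0 0"

```text
time: 4.9
tool_pos: [546.8, -33.1, 48.5]
tcp_rot: [0.0, 0.737, 0.676, 0.0]
wrist_force: [0.1, -0.8, 0.6]
grip_width: 0.005
```

servo_tool --steps "0 0.001 0 0 0 0 0; 0 0.001 0 0 0 0 0; 0 0 0 0 0 0 0"

```text
time: 5.28
tool_pos: [548.9, -33.3, 48.6]
tcp_rot: [0.0, 0.737, 0.676, 0.0]
wrist_force: [0.3, 0.1, 1.0]
grip_width: 0.009
```

servo_tool --steps "0 0.001 0 0 0 0 0; 0 0.001 0 0 0 0 0; 0 0 0 0 0 0 0"

```text
time: 5.65
tool_pos: [549.5, -33.4, 48.3]
tcp_rot: [-0.001, 0.737, 0.676, -0.001]
wrist_force: [-6.4, 0.3, 4.9]
grip_width: 0.001
```

servo_tool --steps "0 0.001 0 0 0 0 0; 0 0.001 0 0 0 0 0; 0 0 0 0 0 0 0"

```text
time: 6.02
tool_pos: [549.7, -33.4, 48.0]
tcp_rot: [-0.002, 0.737, 0.676, -0.002]
wrist_force: [-15.6, 2.6, 13.0]
grip_width: 0.003
```

servo_tool --steps "0 -0.015 0 0 0 0 0; 0 -0.03 0 0 0 0 0; 0 -0.03 -0.03 0 0 0 0; 0 0 -0.05 0 0 0 0.05; 0 0 -0.05 0 0 0 0.05"

```text
time: 6.65
tool_pos: [477.1, -27.2, 179.8]
tcp_rot: [0.0, 0.737, 0.676, 0.0]
wrist_force: [1.4, 1.3, 0.1]
grip_width: 0.183
```

```bash
python3 -c "
from h import *
st((678,-41,150),-26.5)
a=ctrl.get_image('side');b=ctrl.get_image('scene')
cv2.imwrite('pics/side3f.png',a[:,:,::-1]);cv2.imwrite('pics/scene3f.png',b[:,:,::-1])
cv2.imwrite('pics/side3.png',cv2.resize(a[185:315,270:430,::-1],None,fx=4.5,fy=4.5))
cv2.imwrite('pics/scene3.png',cv2.resize(b[225:350,180:360,::-1],None,fx=4.4,fy=4.4))"
```

```text
t 6.65 pos [477.06 -27.25 179.83] az 85.0402049225895 z [ 0. -0. -1.] F [1.44 1.26 0.07] M [ 0.07  0.01 -0.04] g 0.18281418568070149 j1,j7 [-0.58  1.53]
delta tool [  3.67 201.38  29.85]
turn z 111.54020492258951
```

View pics/side3.png

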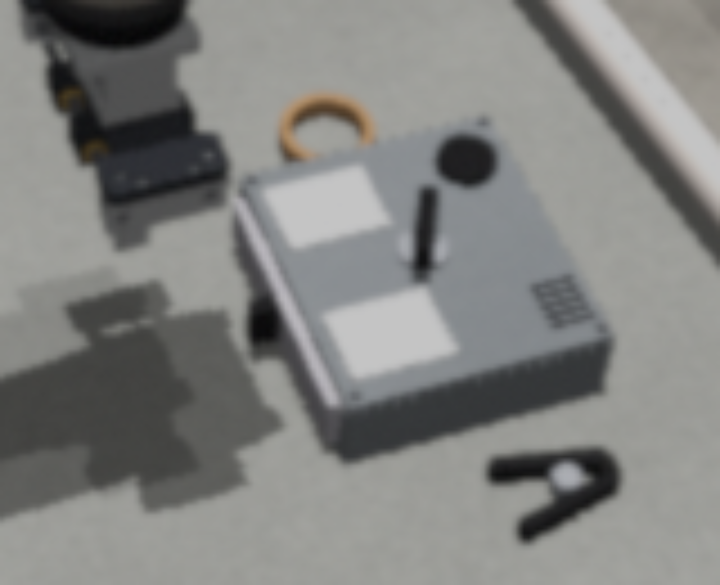

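View pics/scene3.png

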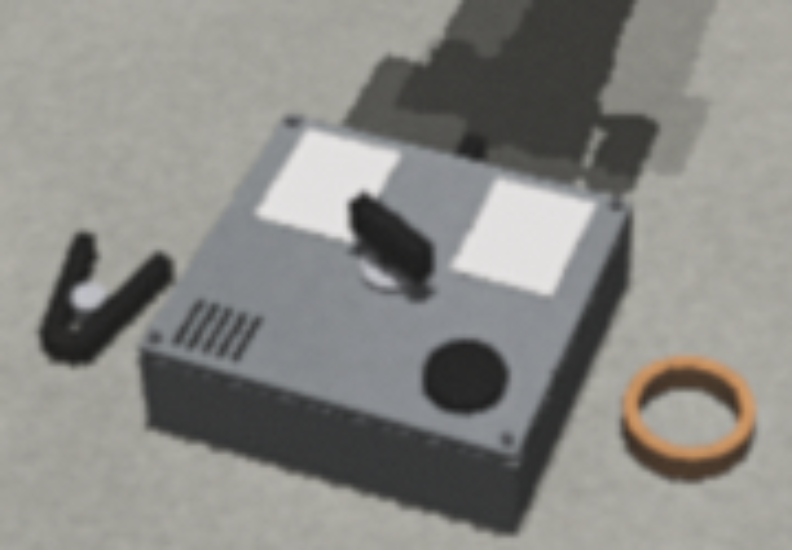

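servo_tool --steps "0.003 0.05 0 0 0 0 0.06; 0 0.05 0 0 0 0 0.06; 0 0.05 0 0 0 0 0.06; 0 0.05 0 0 0 0 0.06; 0 0 0.02 0 0 10 0.06"

```text
time: 7.38
tool_pos: [680.3, -42.1, 158.1]
tcp_rot: [0.001, 0.794, 0.608, 0.001]
wrist_force: [-1.7, 0.4, -1.1]
grip_width: 0.638
```

servo_tool --steps "0 0 0 0 0 10 0.06; 0 0 0 0 0 10 0.06; 0 0 0 0 0 10 0.06; 0 0 0 0 0 10 0.06; 0 0 0 0 0 10 0.06"

```text
time: 8.0
tool_pos: [677.0, -41.5, 158.0]
tcp_rot: [0.0, 0.977, 0.214, -0.0]
wrist_force: [0.5, 0.1, -0.7]
grip_width: 0.639
```

servo_tool --steps "0 0 0 0 0 10 0.06; 0 0 0 0 0 10 0.06; 0 0 0 0 0 10 0.06; 0 0 0 0 0 10 0.06; 0 0 0 0 0 10 0.06"

```text
time: 8.62
tool_pos: [677.0, -41.5, 158.0]
tcp_rot: [0.0, 0.976, -0.219, 0.0]
wrist_force: [0.2, -0.1, -0.0]
grip_width: 0.639
```

```bash
python3 -c "
from h import *
st((677,-42,93),-26.5)
m=ctrl.camera_model('wrist')
c=ctrl.get_image('wrist')
cv2.imwrite('pics/wrist4.png',c[:,:,::-1])
a=ctrl.get_image('side');b=ctrl.get_image('scene')
cv2.imwrite('pics/side4.png',cv2.resize(a[155:315,290:450,::-1],None,fx=3.6,fy=3.6))
cv2.imwrite('pics/scene4.png',cv2.resize(b[200:340,180:360,::-1],None,fx=4,fy=4))"
```

```text
t 8.625 pos [676.99 -41.5  157.97] az -25.295028235883382 z [ 0. -0. -1.] F [ 0.17 -0.07 -0.05] M [-0.05  0.13  0.01] g 0.638931833057404 j1,j7 [-0.68  0.07]
delta tool [ 0.21  0.44 64.97]
turn z 1.204971764116607
```

View pics/wrist4.png

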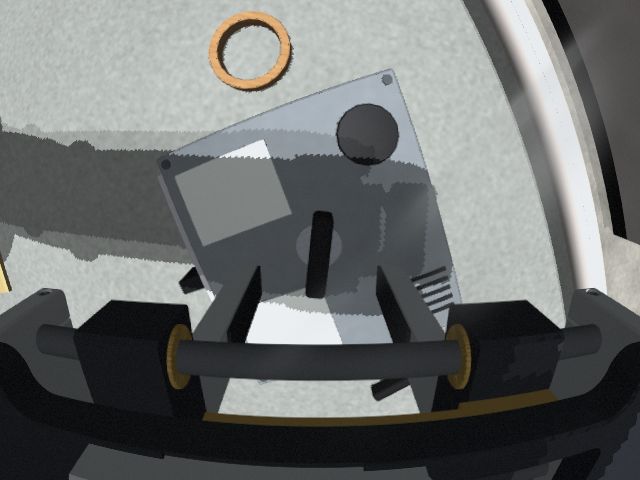

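View pics/scene4.png

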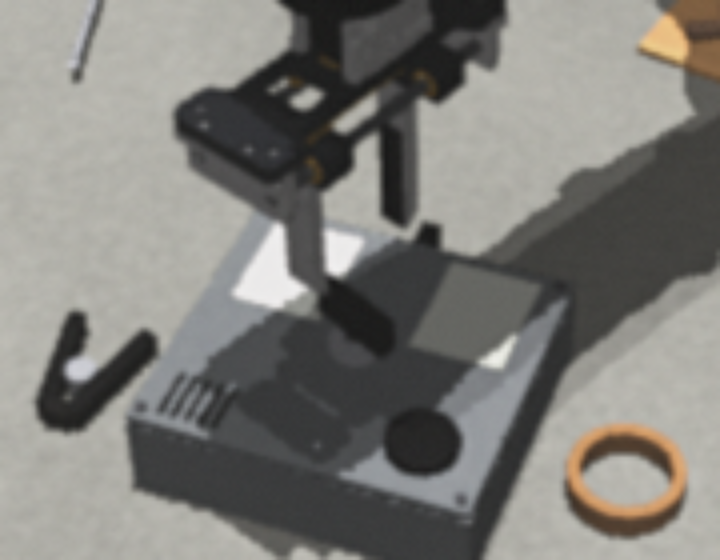

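```bash
python3 - <<'E'
from h import *
np.set_printoptions(precision=1,suppress=True)
a=onz("wrist",323,213,98);b=onz("wrist",314,290,98);b2=onz("wrist",315,297,74)
print(a,b,b2,np.degrees(np.arctan2(*(a-b)[1::-1])),np.linalg.norm(a-b),(a+b)/2)
print("boss",onz("wrist",319,246,66),"cap",onz("wrist",367,134,71))
C=[onz("wrist",*p,62) for p in [(160,158),(392,70)]];print(C)
E
python3 - <<'E'
import cv2
im=cv2.imread("pics/wrist4.png")[190:320,230:420]
cv2.imwrite("pics/w4c.png",cv2.resize(im,None,fx=4,fy=4,interpolation=cv2.INTER_CUBIC))
E
```

```text
[691.  -17.6  98. ] [665.3 -60.   98. ] [659.1 -74.3  74. ] 58.83220403093937 49.62578930527428 [678.2 -38.8  98. ]
boss [676.5 -43.5  66. ] cap [737.2  13.4  71. ]
[array([599.5,  62.5,  62. ]), array([772.9,  47. ,  62. ])]
```

View pics/w4c.png

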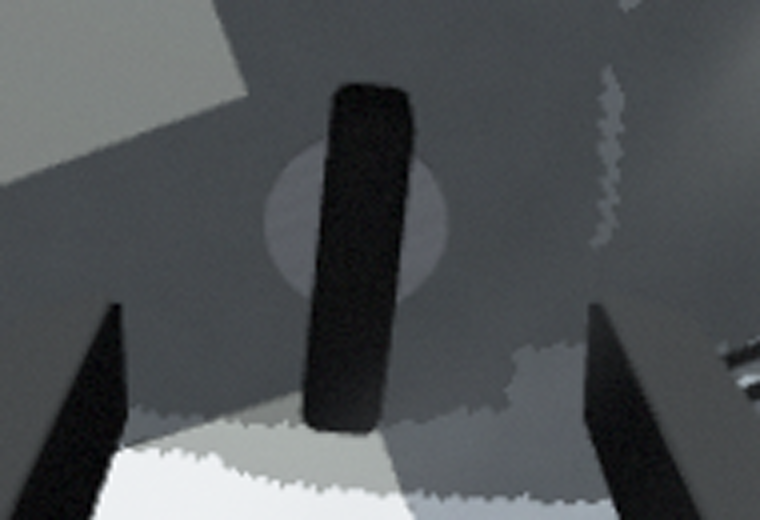

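servo_tool --steps "0 0 0.025 0 0 5 0.06; 0 0 0.025 0 0 0 0.06; 0 0 0.017 0 0 0 0.06; 0 0 0 0 0 0 0.04; 0 0 0 0 0 0 0.02" --grip_force 20

```text
time: 9.4
tool_pos: [677.6, -41.8, 92.1]
tcp_rot: [0.0, 0.966, -0.258, 0.0]
wrist_force: [-0.3, -0.2, 0.2]
grip_width: 0.461
```

servo_tool --steps "0 0 0 0 0 0 0.01; 0 0 0 0 0 0 0; 0 0 0 0 0 0 0; 0 0 0 0 0 0 0" --grip_force 20

```text
time: 9.9
tool_pos: [677.4, -41.4, 91.7]
tcp_rot: [-0.0, 0.966, -0.258, 0.0]
wrist_force: [0.5, 0.2, 2.3]
grip_width: 0.142
```

```bash
python3 -c "
from h import *
st((677,-42,91))"
```

```text
t 9.9 pos [677.42 -41.44  91.72] az -29.94684021161333 z [ 0. -0. -1.] F [0.54 0.18 2.33] M [-0.    0.13 -0.  ] g 0.14178051389343418 j1,j7 [-0.65  0.05]
delta tool [-0.08  0.69  0.72]
```

servo_tool --steps "0 0 0 0 0 0 0; 0 0 0 0 0 6 0; 0 0 0 0 0 6 0; 0 0 0 0 0 6 0; 0 0 0 0 0 4 0" --grip_force 60

```text
time: 10.52
tool_pos: [677.8, -41.8, 91.7]
tcp_rot: [0.0, 0.898, -0.439, 0.001]
wrist_force: [2.8, -2.7, 0.5]
grip_width: 0.131
```

```bash
python3 -c "
from h import *
st((677,-42,91))"
```

```text
t 10.525 pos [677.83 -41.82  91.74] az -52.1173910706554 z [ 0. -0. -1.] F [ 2.81 -2.68  0.55] M [-0.55 -0.71  0.06] g 0.13111119964013776 j1,j7 [-0.69 -0.27]
delta tool [-0.36  0.77  0.74]
```

servo_tool --steps "0 0 0 0 0 4 0; 0 0 0 0 0 3 0"

```text
time: 10.78
tool_pos: [677.9, -42.0, 91.7]
tcp_rot: [0.0, 0.87, -0.493, 0.001]
wrist_force: [4.4, -2.8, 0.1]
grip_width: 0.133
```

```bash
python3 -c "
from h import *
st((677,-42,91))"
```

```text
t 10.775 pos [677.92 -42.    91.74] az -59.07628527708371 z [ 0. -0. -1.] F [ 4.36 -2.85  0.15] M [-0.75 -0.84  0.08] g 0.13318732268090555 j1,j7 [-0.7  -0.38]
delta tool [-0.48  0.78  0.74]
```

servo_tool --steps "0 0 0 0 0 3 0; 0 0 0 0 0 3 0"

```text
time: 11.02
tool_pos: [678.0, -42.1, 91.8]
tcp_rot: [0.0, 0.843, -0.538, 0.001]
wrist_force: [4.7, -4.0, -0.0]
grip_width: 0.13
```

```bash
python3 -c "
from h import *
st((677,-42,91))"
```

```text
t 11.025 pos [677.99 -42.13  91.76] az -65.06136871118213 z [ 0. -0. -1.] F [ 4.72 -3.95 -0.03] M [-0.94 -0.97  0.1 ] g 0.13030163909895282 j1,j7 [-0.71 -0.47]
delta tool [-0.54  0.84  0.75]
```

servo_tool --steps "0 0 0 0 0 3 0; 0 0 0 0 0 3 0"

```text
time: 11.28
tool_pos: [678.0, -42.3, 91.8]
tcp_rot: [0.0, 0.814, -0.581, 0.001]
wrist_force: [5.0, -4.5, -1.8]
grip_width: 0.131
```

```bash
python3 -c "
from h import *
st((677,-42,91))"
```

```text
t 11.275 pos [678.04 -42.26  91.76] az -71.06621417640591 z [ 0. -0. -1.] F [ 5.03 -4.53 -1.82] M [-1.12 -1.07  0.  ] g 0.13147377049837772 j1,j7 [-0.72 -0.56]
delta tool [-0.58  0.9   0.76]
```

servo_tool --steps "0.0005 -0.0003 0 0 0 3 0; 0 0 0 0 0 3 0"

```text
time: 11.52
tool_pos: [678.2, -42.5, 91.7]
tcp_rot: [0.0, 0.782, -0.623, 0.001]
wrist_force: [2.3, -2.7, 0.6]
grip_width: 0.132
```

```bash
python3 -c "
from h import *
st((677,-42,91))"
```

```text
t 11.525 pos [678.16 -42.5   91.74] az -77.06517222348134 z [ 0. -0. -1.] F [ 2.27 -2.74  0.57] M [-0.76 -0.42  0.09] g 0.1316104383862726 j1,j7 [-0.73 -0.65]
delta tool [-0.75  1.02  0.74]
```

servo_tool --steps "0 0 0 0 0 3 0; 0 0 0 0 0 3 0"

```text
time: 11.78
tool_pos: [678.2, -42.6, 91.8]
tcp_rot: [0.0, 0.749, -0.663, 0.001]
wrist_force: [2.5, -3.1, 0.5]
grip_width: 0.136
```

```bash
python3 -c "
from h import *
st((677,-42,91))"
```

```text
t 11.775 pos [678.17 -42.65  91.75] az -83.06998435369745 z [ 0. -0. -1.] F [ 2.54 -3.13  0.45] M [-0.93 -0.55  0.04] g 0.13578457617484366 j1,j7 [-0.73 -0.74]
delta tool [-0.78  1.09  0.75]
```

servo_tool --steps "0 0 0 0 0 3 0; 0 0 0 0 0 3 0"

```text
time: 12.02
tool_pos: [678.2, -42.7, 91.8]
tcp_rot: [0.0, 0.713, -0.701, 0.001]
wrist_force: [3.5, -4.9, 0.5]
grip_width: 0.134
```

```bash
python3 -c "
from h import *
st((677,-42,91))"
```

```text
t 12.025 pos [678.17 -42.74  91.76] az -89.07427664184196 z [ 0. -0. -1.] F [ 3.53 -4.91  0.53] M [-1.12 -0.56  0.07] g 0.13400681813102325 j1,j7 [-0.74 -0.84]
delta tool [-0.76  1.16  0.75]
```

servo_tool --steps "0 0 0 0 0 3 0; 0 0 0 0 0 0 0"

```text
time: 12.28
tool_pos: [678.2, -42.9, 91.7]
tcp_rot: [-0.0, -0.694, 0.72, -0.001]
wrist_force: [2.8, -4.6, 0.7]
grip_width: 0.131
```

```bash
python3 -c "
from h import *
st((677,-42,91))"
```

```text
t 12.275 pos [678.17 -42.86  91.75] az -92.03492393916632 z [ 0. -0. -1.] F [ 2.8  -4.65  0.69] M [-1.08 -0.61 -0.01] g 0.13071795303405184 j1,j7 [-0.74 -0.88]
delta tool [-0.82  1.2   0.74]
```

servo_tool --steps "0 0 0 0 0 3 0; 0 0 0 0 0 0 0"

```text
time: 12.52
tool_pos: [678.1, -43.0, 91.8]
tcp_rot: [-0.0, -0.675, 0.738, -0.001]
wrist_force: [2.8, -4.9, 0.1]
grip_width: 0.133
```

```bash
python3 -c "
from h import *
st((677,-42,91))"
```

```text
t 12.525 pos [678.15 -42.97  91.75] az -95.0391327521756 z [ 0. -0. -1.] F [ 2.78 -4.9   0.07] M [-1.22 -0.57  0.02] g 0.13326066268746037 j1,j7 [-0.74 -0.93]
delta tool [-0.87  1.23  0.75]
```

servo_tool --steps "0 0 0 0 0 3 0; 0 0 0 0 0 0 0"

```text
time: 12.78
tool_pos: [678.1, -43.0, 91.8]
tcp_rot: [-0.0, -0.656, 0.755, -0.001]
wrist_force: [2.3, -6.7, 0.8]
grip_width: 0.134
```

```bash
python3 -c "
from h import *
st((677,-42,91))"
```

```text
t 12.775 pos [678.13 -43.03  91.75] az -98.02430510369116 z [ 0. -0. -1.] F [ 2.34 -6.72  0.82] M [-1.29 -0.63  0.11] g 0.1339617942278689 j1,j7 [-0.74 -0.98]
delta tool [-0.86  1.26  0.75]
```

servo_tool --steps "0 0 0 0 0 3 0; 0 0 0 0 0 0 0"

```text
time: 13.02
tool_pos: [678.1, -43.1, 91.7]
tcp_rot: [-0.0, -0.636, 0.772, -0.001]
wrist_force: [3.2, -6.2, -0.3]
grip_width: 0.137
```

```bash
python3 -c "
from h import *
st((677,-42,91))"
```

```text
t 13.025 pos [678.11 -43.06  91.74] az -101.02845417581959 z [ 0. -0. -1.] F [ 3.19 -6.25 -0.26] M [-1.35 -0.63  0.17] g 0.13681941754153018 j1,j7 [-0.74 -1.03]
delta tool [-0.83  1.3   0.74]
```

servo_tool --steps "0.0005 0 0 0 0 2 0; 0 0 0 0 0 0 0"

```text
time: 13.28
tool_pos: [678.1, -43.2, 91.8]
tcp_rot: [-0.0, -0.623, 0.783, -0.001]
wrist_force: [3.7, -5.0, 1.8]
grip_width: 0.138
```

```bash
python3 -c "
from h import *
st((677,-42,91))"
```

```text
t 13.275 pos [678.1  -43.18  91.76] az -102.98575835044268 z [ 0. -0. -1.] F [ 3.66 -4.95  1.79] M [-1.06 -0.61  0.2 ] g 0.13823386906231594 j1,j7 [-0.74 -1.06]
delta tool [-0.9   1.34  0.76]
```

servo_tool --steps "0 0 0 0 0 2 0; 0 0 0 0 0 0 0"

```text
time: 13.52
tool_pos: [678.1, -43.2, 91.8]
tcp_rot: [-0.0, -0.609, 0.793, -0.001]
wrist_force: [3.4, -4.8, 0.3]
grip_width: 0.132
```

```bash
python3 -c "
from h import *
st((677,-42,91))"
```

```text
t 13.525 pos [678.09 -43.21  91.75] az -104.9815818142788 z [ 0. -0. -1.] F [ 3.4  -4.79  0.25] M [-1.13 -0.67  0.23] g 0.13194750931478563 j1,j7 [-0.75 -1.09]
delta tool [-0.89  1.36  0.75]
```

servo_tool --steps "0 0 0 0 0 2 0; 0 0 0 0 0 0 0"

```text
time: 13.78
tool_pos: [678.1, -43.3, 91.8]
tcp_rot: [-0.0, -0.595, 0.804, -0.001]
wrist_force: [2.3, -4.5, 0.9]
grip_width: 0.138
```

```bash
python3 -c "
from h import *
st((677,-42,91))"
```

```text
t 13.775 pos [678.08 -43.26  91.75] az -106.98298706890012 z [ 0. -0. -1.] F [ 2.32 -4.47  0.94] M [-1.17 -0.67  0.23] g 0.13838077166506552 j1,j7 [-0.75 -1.13]
delta tool [-0.89  1.4   0.75]
```

servo_tool --steps "0 0 0 0 0 2 0; 0 0 0 0 0 0 0"

```text
time: 14.02
tool_pos: [678.1, -43.3, 91.8]
tcp_rot: [-0.0, -0.581, 0.814, -0.001]
wrist_force: [2.8, -5.2, 0.7]
grip_width: 0.131
```

```bash
python3 -c "
from h import *
st((677,-42,91))"
```

```text
t 14.025 pos [678.06 -43.3   91.78] az -108.9868713368666 z [ 0. -0. -1.] F [ 2.81 -5.24  0.73] M [-1.22 -0.62  0.23] g 0.1312548189257969 j1,j7 [-0.75 -1.16]
delta tool [-0.89  1.42  0.78]
```

servo_tool --steps "0 0 0 0 0 2 0; 0 0 0 0 0 0 0"

```text
time: 14.28
tool_pos: [678.0, -43.4, 91.7]
tcp_rot: [-0.0, -0.566, 0.824, -0.001]
wrist_force: [3.3, -5.1, 0.6]
grip_width: 0.131
```

```bash
python3 -c "
from h import *
st((677,-42,91))"
```

```text
t 14.275 pos [678.02 -43.37  91.75] az -110.99312259207498 z [ 0. -0. -1.] F [ 3.34 -5.09  0.62] M [-1.35 -0.63  0.26] g 0.13097261392974985 j1,j7 [-0.75 -1.19]
delta tool [-0.91  1.44  0.74]
```

servo_tool --steps "0 0 0 0 0 2 0; 0 0 0 0 0 0 0"

```text
time: 14.52
tool_pos: [678.0, -43.4, 91.7]
tcp_rot: [-0.0, -0.552, 0.834, -0.001]
wrist_force: [3.0, -4.6, 0.2]
grip_width: 0.139
```

```bash
python3 -c "
from h import *
st((677,-42,91))
cv2.imwrite('pics/wrist5.png',ctrl.get_image('wrist')[:,:,::-1])
st();st();st()"
```

```text
t 14.525 pos [678.01 -43.4   91.74] az -112.99016243846584 z [ 0. -0. -1.] F [ 2.95 -4.65  0.22] M [-1.35 -0.59  0.22] g 0.13851145870845635 j1,j7 [-0.75 -1.23]
delta tool [-0.9   1.48  0.73]
t 14.575 pos [678.   -43.39  91.76] az -112.96796165061768 z [ 0. -0. -1.] F [ 2.39 -5.81  0.11] M [-1.26 -0.58  0.21] g 0.12899030344958035 j1,j7 [-0.75 -1.23]
t 14.575 pos [678.   -43.39  91.76] az -112.96796165061768 z [ 0. -0. -1.] F [ 2.39 -5.81  0.11] M [-1.26 -0.58  0.21] g 0.12899030344958035 j1,j7 [-0.75 -1.23]
t 14.575 pos [678.   -43.39  91.76] az -112.96796165061768 z [ 0. -0. -1.] F [ 2.39 -5.81  0.11] M [-1.26 -0.58  0.21] g 0.12899030344958035 j1,j7 [-0.75 -1.23]
```

View pics/wrist5.png

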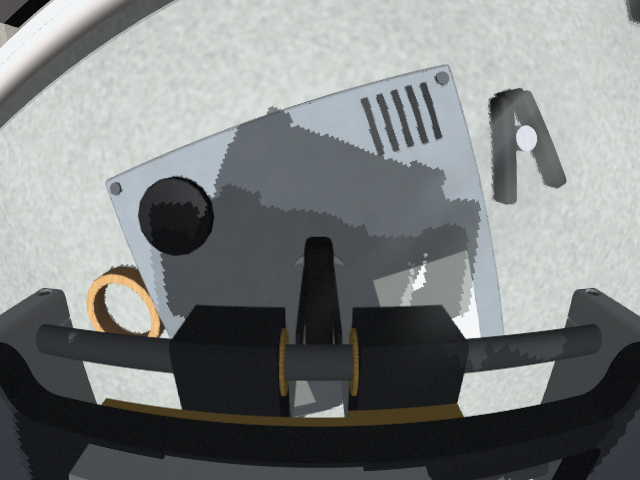

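servo_tool --steps "0.0003 0.0003 0 0 0 2 0; 0 0 0 0 0 2 0"

```text
time: 14.82
tool_pos: [677.9, -43.5, 91.7]
tcp_rot: [0.0, -0.522, 0.853, -0.001]
wrist_force: [5.5, -5.6, -1.5]
grip_width: 0.133
```

```bash
python3 -c "
from h import *
st()"
```

```text
t 14.825 pos [677.91 -43.46  91.75] az -117.01086912807885 z [ 0. -0. -1.] F [ 5.5  -5.56 -1.55] M [-1.37 -1.07  0.4 ] g 0.13275619428418528 j1,j7 [-0.75 -1.29]
```

servo_tool --steps "0 0 0 0 0 2 0; 0 0 0 0 0 2 0"

```text
time: 15.08
tool_pos: [677.8, -43.6, 91.8]
tcp_rot: [0.0, -0.492, 0.87, -0.001]
wrist_force: [4.0, -7.0, -1.5]
grip_width: 0.132
```

```bash
python3 -c "
from h import *
st()"
```

```text
t 15.075 pos [677.82 -43.63  91.76] az -121.02479779777099 z [ 0. -0. -1.] F [ 4.03 -6.99 -1.5 ] M [-1.46 -0.98  0.34] g 0.1317675520028533 j1,j7 [-0.75 -1.36]
```

servo_tool --steps "0 0 0 0 0 2 0; 0 0 0 0 0 2 0"

```text
time: 15.32
tool_pos: [677.8, -43.7, 91.8]
tcp_rot: [0.0, -0.462, 0.887, -0.001]
wrist_force: [4.6, -6.1, -0.4]
grip_width: 0.132
```

```bash
python3 -c "
from h import *
st()"
```

```text
t 15.325 pos [677.79 -43.68  91.78] az -125.02339444026128 z [ 0. -0. -1.] F [ 4.64 -6.07 -0.44] M [-1.55 -0.84  0.4 ] g 0.13233580086562047 j1,j7 [-0.75 -1.43]
```

servo_tool --steps "0 0 0 0 0 2 0; 0 0 0 0 0 2 0"

```text
time: 15.58
tool_pos: [677.7, -43.8, 91.8]
tcp_rot: [0.0, -0.43, 0.903, -0.001]
wrist_force: [3.6, -6.4, -0.2]
grip_width: 0.135
```

```bash
python3 -c "
from h import *
st()"
```

```text
t 15.575 pos [677.72 -43.77  91.77] az -129.02720453292113 z [ 0. -0. -1.] F [ 3.65 -6.43 -0.22] M [-1.58 -0.82  0.44] g 0.1350528737181158 j1,j7 [-0.75 -1.5 ]
```

servo_tool --steps "0.0003 0.0003 0 0 0 2 0; 0 0 0 0 0 2 0; 0 0 0 0 0 2 0; 0 0 0 0 0 2 0"

```text
time: 16.08
tool_pos: [677.5, -43.9, 91.8]
tcp_rot: [0.0, -0.366, 0.93, -0.001]
wrist_force: [5.4, -7.3, -2.1]
grip_width: 0.131
```

```bash
python3 -c "
from h import *
st()"
```

```text
t 16.075 pos [677.51 -43.9   91.76] az -137.02471171762335 z [ 0. -0. -1.] F [ 5.42 -7.32 -2.1 ] M [-1.79 -1.24  0.4 ] g 0.13112706963476553 j1,j7 [-0.76 -1.63]
```

servo_tool --steps "0 0 0 0 0 2 0; 0 0 0 0 0 2 0; 0 0 0 0 0 2 0; 0 0 0 0 0 2 0"

```text
time: 16.58
tool_pos: [677.4, -44.1, 91.8]
tcp_rot: [0.0, -0.3, 0.954, -0.001]
wrist_force: [4.4, -7.7, -1.3]
grip_width: 0.133
```

```bash
python3 -c "
from h import *
st()"
```

```text
t 16.575 pos [677.38 -44.06  91.78] az -145.03254212252875 z [ 0. -0. -1.] F [ 4.35 -7.69 -1.34] M [-1.77 -1.02  0.42] g 0.1329885706030939 j1,j7 [-0.76 -1.77]
```

servo_tool --steps "0 0 0 0 0 2 0; 0 0 0 0 0 0 0"

```text
time: 16.82
tool_pos: [677.3, -44.1, 91.7]
tcp_rot: [0.0, -0.284, 0.959, -0.001]
wrist_force: [5.2, -7.2, -1.2]
grip_width: 0.135
```

```bash
python3 -c "
from h import *
st()
cv2.imwrite('pics/wrist6.png',ctrl.get_image('wrist')[:,:,::-1])
st()"
```

```text
t 16.825 pos [677.31 -44.06  91.75] az -147.00785239641647 z [ 0. -0. -1.] F [ 5.2  -7.21 -1.19] M [-1.83 -1.02  0.26] g 0.13540132251372364 j1,j7 [-0.76 -1.8 ]
t 16.875 pos [677.31 -44.06  91.74] az -146.98564102683844 z [ 0. -0. -1.] F [ 4.29 -7.22 -0.93] M [-1.88 -1.    0.31] g 0.13483810493419277 j1,j7 [-0.76 -1.8 ]
```

View pics/wrist6.png

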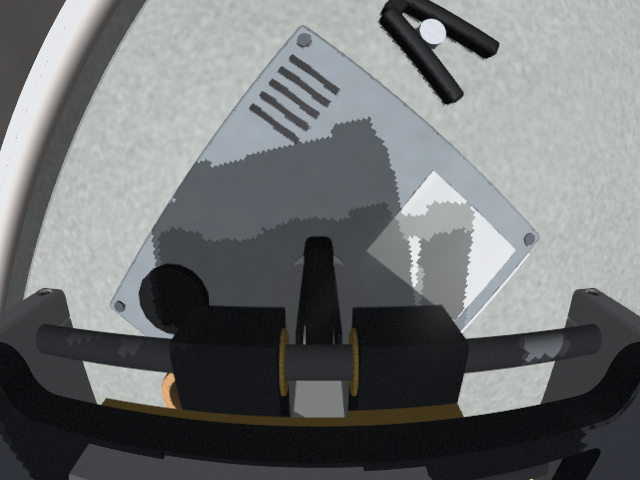

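servo_tool --steps "0 -0.0004 0 0 0 0 0; 0 -0.0004 0 0 0 0 0"

```text
time: 17.12
tool_pos: [677.4, -44.2, 91.7]
tcp_rot: [0.0, -0.284, 0.959, -0.001]
wrist_force: [1.1, -4.2, 3.2]
grip_width: 0.134
```

```bash
python3 -c "
from h import *
st()"
```

```text
t 17.125 pos [677.42 -44.2   91.71] az -146.9650821221996 z [ 0. -0. -1.] F [ 1.13 -4.16  3.19] M [-0.94 -0.02  0.28] g 0.1338840867552642 j1,j7 [-0.75 -1.8 ]
```

servo_tool --steps "0 -0.0003 0 0 0 0 0.014; 0 0 0 0 0 0 0.02; 0 0 0 0 0 0 0.03; 0 0 0 0 0 0 0.035; 0 0 0 0 0 0 0.035" --grip_force 10

```text
time: 17.75
tool_pos: [677.4, -43.4, 91.5]
tcp_rot: [-0.0, -0.284, 0.959, 0.0]
wrist_force: [-0.3, -0.7, -0.1]
grip_width: 0.373
```

servo_tool --steps "0 0 -0.02 0 0 0 0.035; 0 0 -0.03 0 0 0 0.035; 0 0 -0.04 0 0 0 0.035; 0 0 0 0 0 0 0.06; 0 0 0 0 0 0 0.06"

```text
time: 18.38
tool_pos: [677.4, -43.3, 182.0]
tcp_rot: [0.0, -0.284, 0.959, 0.0]
wrist_force: [0.4, -0.7, 0.1]
grip_width: 0.55
```

```bash
python3 -c "
from h import *
st()
cv2.imwrite('pics/wrist7.png',ctrl.get_image('wrist')[:,:,::-1])
a=ctrl.get_image('side');b=ctrl.get_image('scene')
cv2.imwrite('pics/side7.png',cv2.resize(a[155:315,270:450,::-1],None,fx=3.6,fy=3.6))
cv2.imwrite('pics/scene7.png',cv2.resize(b[200:350,180:360,::-1],None,fx=3.9,fy=3.9))"
```

```text
t 18.375 pos [677.41 -43.32 182.02] az -146.95121807518825 z [ 0.  0. -1.] F [ 0.42 -0.69  0.13] M [0.05 0.16 0.01] g 0.5500463431992794 j1,j7 [-0.79 -1.87]
```

View pics/wrist7.png

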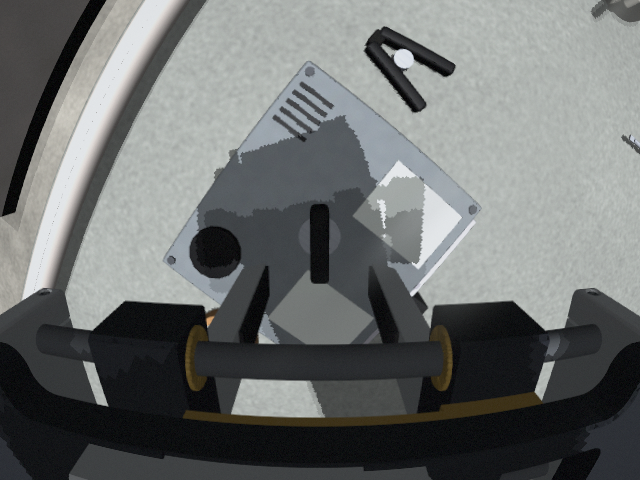

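View pics/side7.png

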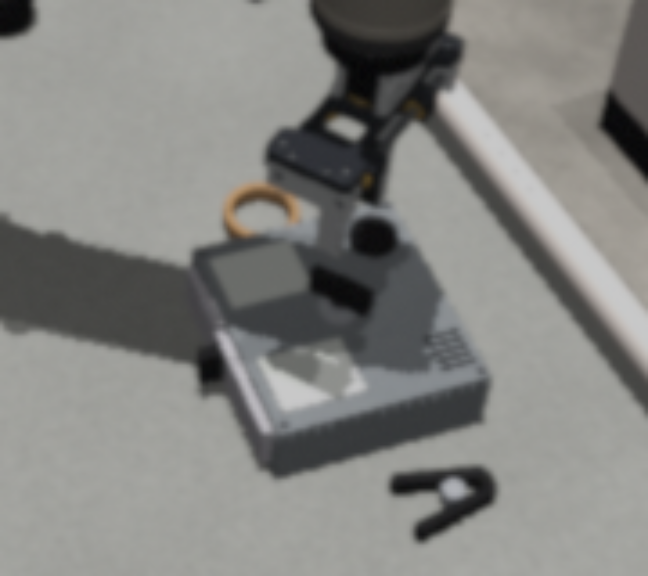

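View pics/scene7.png

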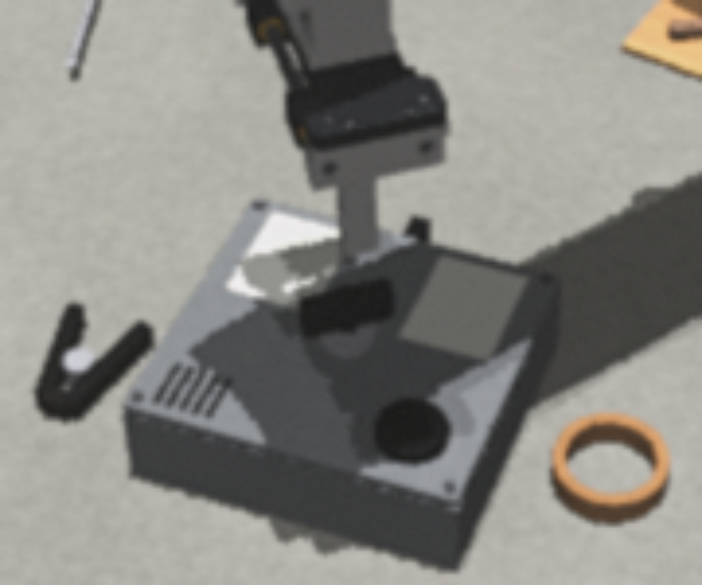

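```bash
python3 -c "
from h import *
st(); print(ctrl.sign_off())"
```

```text
t 18.525 pos [677.09 -43.31 180.94] az -146.95594216431246 z [-0.  0. -1.] F [ 0.43 -0.48 -0.04] M [0.08 0.14 0.  ] g 0.6328851302090434 j1,j7 [-0.79 -1.87]
the job is handed in; nothing more can be done
None
```

The tray is home and the knob is tightened about an eighth of a turn past tight. I handed the job in at 18.5 s.

- **Tray:** I pushed it in with the closed fingers. The catch resisted with about 6 N and then let go. The tray met the rigid stop at about 16 N along the push, and it still looked flush in the pictures taken after I let go of the knob.
- **Knob:** I gripped the wing and turned it clockwise about 117° in all. The load began to rise after about 66 to 70°, which I took as the tight point. I then turned roughly 45 to 50° more, with about 0.34 to 0.44 N m felt while turning.
- **Last checks:** After I released it, the wing stayed at the angle I left it, in line with the jaws. The gripper was clear above the knob, with the wrist force near zero. The tape roll, spring clamp and lens cap look unmoved. I did not check the lens, mug, screwdriver or jar again at the end, but the arm never worked near them.
- **Uncertain:** The tight point showed up gradually, so the extra turn is only known to within about 5°. While I was stopped, the load read lower (0.2 to 0.3 N m) than the stated 0.3 to 0.4 N m.

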